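Start the tube shaker from its control box

TASK

Start the tube shaker at its control box: first switch the rocker on by pressing down its raised end, then push the amber button fully in so that it stays in, and last press the green button fully down, keep it down for at least one second, and let it come up again. Press in that order only, do not press the red stop button, and leave the two bottles and the roll of tape standing where they are.

Things in the scene. Friction and masses are not known exactly. Their poses are not given: they have to be found in the camera images.
- console: low grey and white control box, 125 x 315 x 45 mm, fixed to the bench; origin at the centre of its underside on the bench, x across its depth (away from the robot), y along its length, z up. Its flat top is 45 mm above the origin. The four controls stand on it in one row along y, 75 mm apart (at y = +-37.5 and +-112.5 mm, x = 0), in an order that changes from start to start
- rocker_press (a point): the point to press on the dark grey rocker switch: on the surface of its raised far half (marked with a white dot), 22 mm from the pivot towards the box's +x. About 21 mm above the box top when off, 15 mm when on. The point turns with the paddle about the box's y. The black frame at its sides is lower than it, on or off
- rocker (a joint): angle of the rocker, rad: 0 = off (far half slopes up), 0.3 = fully on (far half down and level). A V-shaped paddle 64 mm long along the box's x (two halves of 32 mm) and 29 mm wide, in a black frame 40 mm wide. It has friction and stays where it is left; 2 to 4 N on the press point turns it
- amber_top (a point): centre of the flat top of the amber (orange) push button: a cylinder 29 mm in diameter in a steel collar; its top is 18 mm above the box top when out, 12 mm when in (the collar is 5 mm high). z up
- amber (a joint): how far the amber button is pushed in, m: 0 = out, 0.006 = fully in. About 4 N pushes it; friction keeps it where it is left
- green_top (a point): centre of the flat top of the green push button: same size and shape as the amber one, top 18 mm above the box top when up. z up
- green (a joint): how far the green button is pressed, m: 0 = up, 0.006 = fully down. It is a spring button (about 2 N to start, 4 N fully down) and comes up when released
- red_top (a point): centre of the top of the red mushroom stop button, 38 mm in diameter, top 22 mm above the box top; not to be pressed
- red (a joint): how far the red stop button is pressed, m: 0 = up, 0.006 = down; a spring button
- brown_bottle: loose brown glass bottle with a black cap, 34 mm in diameter, 63 mm high, standing on the bench behind the box; origin at the centre of its underside, z up
- white_bottle: loose white bottle, 34 mm in diameter, 59 mm high, standing on the bench at the box's left end; origin at the centre of its underside, z up
- tape: loose roll of pale blue tape lying flat, 61 mm in diameter, 19 mm high, on the bench at the box's right end; origin at the centre of its underside, z up

How it is judged:
By the outcome, as a careful person would: the job done as asked, in the order asked, and still so for the second after the job is handed in, with the robot touching nothing.
It also fails if it takes over 51 s, if anything falls off the work surface, if the arm or the gripper's body presses on something with over 40 N, if the wrist force passes 120 N, or if a joint passes its speed limit or range.

ROBOT

A 7-joint arm with a two-finger parallel gripper is mounted at the origin on a cart in front of the work surface, level with it; the furniture and walls round the work are solid. World frame = base frame: x ahead of the robot, y to its left, z up, the work surface at z = 0. Lengths are in m, angles in rad, forces in N, time in s.
With the tool pointing down it reaches from about 0.425 to 0.925 m from the base axis. Payload 6.8 kg.
Tool frame: the origin (TCP) lies on the centre line of the jaws, within the pads' length; the fingertips stand 25 mm ahead of it and the grasp point (between the pads) lies 6 mm ahead of it; z points along the fingers, y is the line along which they close (so a half turn about z gives the same grasp; the last joint's range is limited). The gripper opens to 85 mm and grips with 20 to 120 N. Pads are 22 mm wide; open, the fingers measure 114 mm over their backs; the gripper's body (76 mm by 85 mm) begins 54 mm behind the grasp point. The pads swing forward as they close: fully open they stand 13 mm farther back than shut.
Start: joints at [1.101, 0.477, 0.022, 1.555, -0.011, 1.109, -0.083], TCP at [0.239, -0.631, 0.231] pointing down, gripper open.
Joint ranges: [-2.96, 2.96], [-0.34, 2.1], [-1.41, 1.46], [0.24, 2.44], [-1.37, 4.51], [0.17, 1.92], [-2.96, 2.96]. Speed limits (rad/s): [2.39, 2.39, 3.14, 3.14, 3.14, 3.14, 3.14].

INTERFACE

Orientations are given as a rotation vector (axis times angle).
In Python, from bench import telemetry, grab_frame, job gives the robot as it stands.
- The arm moves only by the tool apply_moves, never from a script. Its argument "rows" is a list of rows, each a list of 2 entries, a list of its own where there are three numbers: the shift along the tool's x, y, z each as a share of 250 mm, from -1 to 1, then the turn, a rotation vector about the tool's x, y, z each as a share of pi rad, from -1 to 1. A call has 1 to 10 rows; each row is the pose to reach, as a shift and turn from the pose commanded when the call began, along the tool's axes at that moment, turning the shorter way round; what a row does not reach only later rows make up. A row lasts 1/8 s, in which the tool goes at most 62.5 mm and 10.7 degrees, less where a joint would pass 70% of its speed; a pose out of reach is approached as far as the arm can. A call with a number of a shift or a turn outside -1 to 1 is refused whole. A call with a gripper value outside its range is refused whole. "jaw" is the gripper's target within -1 to 1 (fully open at 1, half-way at 0, shut at -1), set as the call begins (left out, the last holds). The fingers move at their own pace and stop on an object; "newtons" is the grip in N (left out, the last holds). Time passes only in rows, so rows that repeat a pose let the fingers close. It gives the time, the measured TCP pose, the force, the opening and the grip force at its end, in the units of the state.
- telemetry.get_obs(): the state, without advancing time (a new reading comes with each control period).
- grab_frame(name): name is "scene" or "side" or "wrist"; returns a dict with "frame" (480x640x3 uint8, red, green, blue), "vertical_fov" (degrees; the focal length in pixels is half the picture's height over the tangent of half this angle, whatever the lens; pixels are square), "cx", "cy" (the principal point, pixels), "origin" and "attitude" of the camera in the world. Camera axes: x right, y up, looking along -z (the intrinsics and any distortion apply to the point x, -y, -z); pixel columns grow to the right and rows downward; lengths in m; the calibration is good to about 2 mm. A picture is of the moment at which its call begins. There is no depth.
- job.hand_in(): hands the job in; it is judged then, once.
The state is a dict: "clock": time; "joints": joint angles; "qvel": joint speeds; "tau": joint torques, N m; "tcp_pos": TCP position; "orientation": TCP orientation; "contact_force": force on the tool from outside, world axes, zero at the start; "moment": the same for the moment, N m; "grip_width": finger opening in m; "gripper_force": force on a finger pad.
Only numpy, scipy, OpenCV 4.12 (cv2) and the standard library are available. Lean on these libraries where they do the work, as an engineer would, in place of code of your own. Each camera call takes 0.05 s, during which the arm holds its last target. There are 200 camera calls.

## Working session

There is one attempt and no reset: what is moved stays moved. The work goes in short steps, Python scripts to look and compute and a tool call to move; the robot and the scene stay as the last step left them, time stands still between calls to the robot, and variables do not carry over. Pictures are saved under pics/ and viewed, at most 10 in all, crops included, and the job is handed in when it is done.

Besides the shell and the picture viewer there is one more tool, called after ">>>" as a command line: name --argument value ..., lists and objects as JSON in quotes. apply_moves: Moves the arm, as the interface text tells. Its arguments: {"type":"object","properties":{"rows":{"type":"array"},"jaw":{"type":"number"},"newtons":{"type":"number"}},"required":["rows"]}

```bash
mkdir -p pics
cat > h.py <<'E'
import numpy as np,cv2,json
from bench import telemetry,grab_frame,job
from scipy.spatial.transform import Rotation as R
def snap(n,f):
    g=grab_frame(n); cv2.imwrite(f'pics/{f}.png',g['frame'][:,:,::-1])
    json.dump({k:np.array(v).tolist() for k,v in g.items() if k!='frame'},open(f'pics/{f}.json','w')); return g
def load(f): return json.load(open(f'pics/{f}.json'))
def rot(a):
    a=np.array(a,float); return a if a.shape==(3,3) else R.from_rotvec(a).as_matrix() if a.size==3 else None
def ray(c,u,v):
    f=240/np.tan(np.radians(c['vertical_fov'])/2)
    d=rot(c['attitude'])@np.array([(u-c['cx'])/f,-(v-c['cy'])/f,-1]); return np.array(c['origin']),d
def atz(c,u,v,z):
    o,d=ray(c,u,v); return o+d*(z-o[2])/d[2]
def tri(rs):
    A=0;b=0
    for o,d in rs:
        d=d/np.linalg.norm(d);P=np.eye(3)-np.outer(d,d);A=A+P;b=b+P@o
    x=np.linalg.solve(A,b); return x,[np.linalg.norm(np.cross(x-o,d/np.linalg.norm(d))) for o,d in rs]
E
python3 - <<'E'
from h import *
for n in ('scene','side'): snap(n,n+'0'); print(load(n+'0'))
print(telemetry.get_obs())
E
```

```text
{'vertical_fov': 45.27850718826745, 'cx': 322.85465073657343, 'cy': 241.63351119778588, 'origin': [0.08821214265213206, 0.7737910199464231, 0.7798204794370031], 'attitude': [0.31248917429415624, -1.0910659630274209, -2.413220498400585]}
{'vertical_fov': 44.596457167978045, 'cx': 326.5624161606212, 'cy': 235.5540048199735, 'origin': [0.5733795002687515, 0.630645635510012, 1.136056932373414], 'attitude': [0.06109493481532268, 0.6799477879384177, 2.9110879935991223]}
{'clock': 0.1, 'joints': array([ 1.10089269,  0.47773295,  0.02232265,  1.55634687, -0.01150007,
        1.10927493, -0.08309705]), 'qvel': array([ 8.11528355e-04, -1.46978811e-03, -3.18178406e-04, -4.08380516e-04,
        4.23794271e-04,  6.80519083e-05, -3.58383618e-04]), 'tau': array([ 4.38985808e-03, -5.97764075e+01,  1.61382135e+00, -2.81956100e+01,
        1.28454011e-02,  5.03221090e-03, -2.40253189e-05]), 'tcp_pos': array([ 0.23873992, -0.63080779,  0.23011454]), 'orientation': array([-3.08875771e+00, -5.65003066e-01,  6.30227123e-04]), 'contact_force': array([0.07947214, 0.33057014, 0.08799225]), 'moment': array([ 0.00763742, -0.03929156,  0.00665678]), 'gripper_force': 0.0, 'grip_width': 0.08535789438118431}
```

View pics/scene0.png

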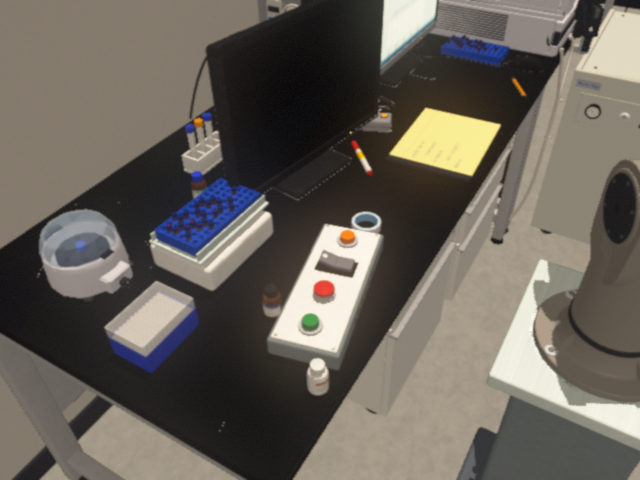

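View pics/side0.png

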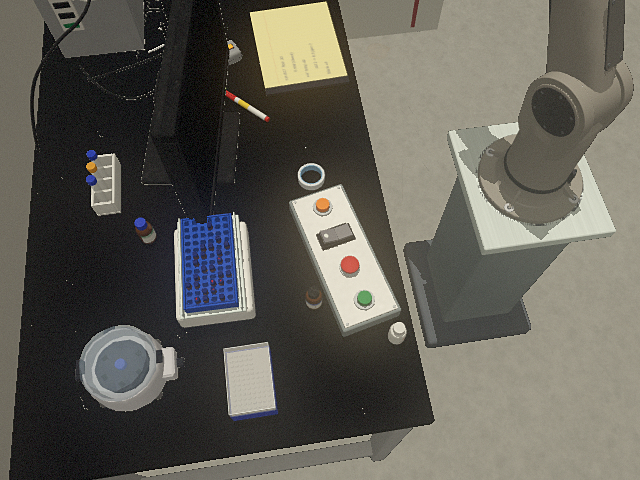

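The scene image shows amber (347,237), rocker (337,263), red (324,289) and green (310,322). In the side image they are at (323,205), (336,236), (349,265) and (364,298). I'll enlarge both.

Run:
```python
from h import *
a=cv2.imread('pics/scene0.png')[215:365,255:395]; b=cv2.imread('pics/side0.png')[185:335,280:420]
im=np.hstack([cv2.resize(a,(400,429),interpolation=2),cv2.resize(b,(400,429),interpolation=2)])
cv2.imwrite('pics/crop.png',im)
S,D=load('scene0'),load('side0')
for n,p,q in [('amber',(347,237),(323,205)),('rock',(337,263),(336,236)),('red',(324,289),(349,265)),('green',(310,322),(364,298))]:
    print(n,tri([ray(S,*p),ray(D,*q)]),atz(D,*q,.063))
```

```text
amber (array([0.48008422, 0.03156266, 0.05784721]), [np.float64(0.0010598787941718494), np.float64(0.0010598787941719016)]) [0.48114059 0.0354392  0.063     ]
rock (array([0.46338126, 0.10439836, 0.05504206]), [np.float64(0.003202250066775751), np.float64(0.0032022500667756287)]) [0.46601682 0.111255   0.063     ]
red (array([0.44906946, 0.17471071, 0.05790337]), [np.float64(0.0022515903053597127), np.float64(0.0022515903053596633)]) [0.45091069 0.17894475 0.063     ]
green (array([0.4323574 , 0.24804807, 0.05484435]), [np.float64(0.0014075826247307913), np.float64(0.001407582624730861)]) [0.43417483 0.25221823 0.063     ]
```

View pics/crop.png

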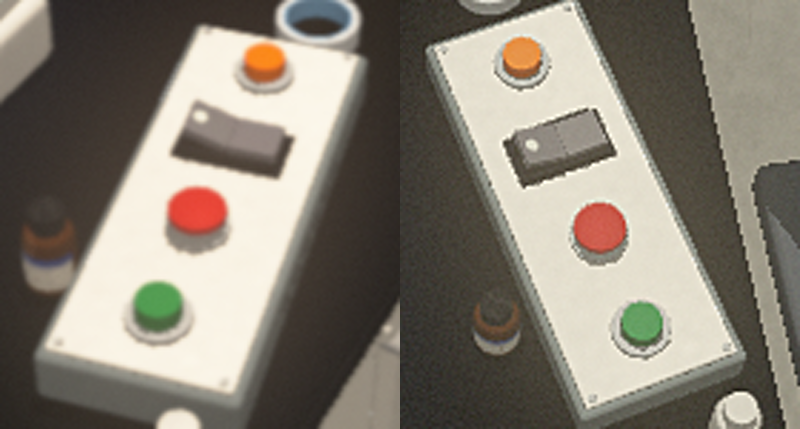

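```bash
cat >> h.py <<'E'
from scipy.optimize import least_squares
def proj(c,P):
    f=240/np.tan(np.radians(c['vertical_fov'])/2)
    p=(np.array(P)-c['origin'])@rot(c['attitude']); return np.c_[c['cx']+f*p[:,0]/-p[:,2],c['cy']-f*p[:,1]/-p[:,2]]
M=np.array([[0,-112.5,63],[22,-37.5,66],[0,37.5,67],[0,112.5,63]])/1e3  # amber, dot, red, green
def place(x,pts=M): 
    c,s=np.cos(x[2]),np.sin(x[2]); return pts@np.array([[c,-s,0],[s,c,0],[0,0,1]]).T+[x[0],x[1],x[3]]
def fit(views,freez=True):
    g=lambda x:np.concatenate([(proj(c,place(x))-uv).ravel() for c,uv in views]+[[0 if not freez else x[3]*1e5]])
    return least_squares(g,[.455,.143,.2,0])
E
python3 - <<'E'
from h import *
S,D=load('scene0'),load('side0')
a=np.array([(347.4,236.7),(325,256),(324,288.5),(310.3,321.4)]);b=np.array([(322.7,205),(325.9,235.8),(349.7,264.1),(364.4,297.7)])
for v in ([(S,a),(D,b)],[(S,a)],[(D,b)]):
  r=fit(v); print(r.x,r.fun.round(1))
r=fit([(S,a),(D,b)],False);print(r.x,r.fun.round(1)); r=fit([(S,a),(D,b)])
print(place(r.x))
for p,q in zip(a,b): print(tri([ray(S,*p),ray(D,*q)]))
o=telemetry.get_obs(); T=R.from_rotvec(o['orientation']).as_matrix(); print(T)
c=snap('wrist','w0'); print(np.array(c['origin'])-o['tcp_pos'],T.T@(np.array(c['origin'])-o['tcp_pos']),T.T@rot(c['attitude']))
E
```

```text
[ 4.55141283e-01  1.41464487e-01  2.20061937e-01 -1.15126892e-07] [-0.7 -1.3 -1.1  1.4 -1.1 -0.8 -1.2 -0.5  0.7 -1.6  0.9  0.1  1.3 -0.6
  1.3 -0.4 -0. ]
[ 4.53203823e-01  1.41238375e-01  2.21267033e-01 -6.23136416e-10] [ 0.2 -1.1 -0.1  1.7  0.  -0.5 -0.1 -0.1 -0. ]
[ 4.57455750e-01  1.42474277e-01  2.16797112e-01 -5.91380036e-09] [-0.1 -1.1 -0.1  0.7  0.1  0.1  0.1  0.3 -0. ]
[ 0.45600633  0.13869022  0.21926736 -0.00473607] [-0.4 -0.4 -0.7  2.2 -0.7 -0.1 -0.8  0.1  0.1 -1.6  0.3 -0.   0.5 -0.8
  0.4 -0.8  0. ]
[[0.47969892 0.03167754 0.06299988]
 [0.48479661 0.10967122 0.06599988]
 [0.44695541 0.17806013 0.06699988]
 [0.43058365 0.25125143 0.06299988]]
(array([0.48030691, 0.03058829, 0.0573268 ]), [np.float64(0.001674715145563278), np.float64(0.0016747151455633281)])
(array([0.48559325, 0.10734189, 0.06585204]), [np.float64(0.0017766964062313057), np.float64(0.0017766964062312638)])
(array([0.44811888, 0.17486403, 0.06045591]), [np.float64(0.001391136475792902), np.float64(0.0013911364757929203)])
(array([0.43168905, 0.24819262, 0.05681119]), [np.float64(0.0014715980109969106), np.float64(0.001471598010996634)])
[[ 9.35245457e-01  3.53999254e-01 -6.79922868e-04]
 [ 3.53999890e-01 -9.35244283e-01  1.48612219e-03]
 [-1.09807827e-04 -1.63058165e-03 -9.99998665e-01]]
[0.07487    0.02824521 0.14268219] [ 0.08000496 -0.0001449  -0.14269093] [[ 4.01657198e-04  9.50464351e-01  3.10833325e-01]
 [ 9.99999917e-01 -4.02351039e-04 -6.18879791e-05]
 [ 6.62417934e-05  3.10833324e-01 -9.50464434e-01]]
```

>>> apply_moves --rows '[[[1, -1, 0], [0, 0, 0]], [[1, -1, 0], [0, 0, 0]], [[1, -1, 0], [0, 0, 0]], [[1, -1, 0], [0, 0, 0]], [[1, -1, 0], [0, 0, 0]], [[1, -1, 0], [0, 0, 0]], [[1, -1, 0], [0, 0, 0]]]' --jaw -1 --newtons 40

```text
clock: 1.02
tcp_pos: [0.3859, -0.3056, 0.2311]
orientation: [-3.088, -0.575, -0.001]
contact_force: [-0.1, -0.6, -0.4]
grip_width: -0.0002
gripper_force: 0.0
```

>>> apply_moves --rows '[[[0.97, -1, 0], [0, 0, 0.045]], [[0.97, -1, 0], [0, 0, 0.045]], [[0.97, -1, 0], [0, 0, 0.045]], [[0.97, -1, 0], [0, 0, 0.045]], [[0.97, -1, 0], [0, 0, 0.045]], [[0.97, -1, 0], [0, 0, 0.045]], [[0.97, -1, 0], [0, 0, 0.045]]]'

```text
clock: 1.9
tcp_pos: [0.5235, 0.0129, 0.2308]
orientation: [-3.121, -0.352, -0.001]
contact_force: [-0.3, -0.0, 1.0]
grip_width: -0.0
gripper_force: 0.0
```

Run:
```python
from h import *
o=telemetry.get_obs(); T=R.from_rotvec(o['orientation']).as_matrix(); print(o,T)
print(T.T@(np.array([.485,.11,.23])-o['tcp_pos'])/.25)
```

```text
{'clock': 1.9, 'joints': array([ 0.16799754,  0.25323456, -0.36524161,  1.89524477,  0.10447872,
        1.01118092, -1.58858685]), 'qvel': array([ 0.04317284, -0.01873971,  0.05502119,  0.03262323,  0.01216961,
        0.0084655 ,  0.02730228]), 'tau': array([ -1.80551313, -42.173177  ,  -3.29926886, -27.05170155,
        -0.13750699,  -0.12452463,  -0.34323343]), 'tcp_pos': array([0.52351844, 0.01285957, 0.23083246]), 'orientation': array([-3.12071651e+00, -3.51524125e-01, -5.86971013e-04]), 'contact_force': array([-0.28234272, -0.04236256,  1.020379  ]), 'moment': array([-0.03869938,  0.01417647, -0.03056052]), 'gripper_force': 0.0, 'grip_width': -4.4401211473959604e-05} [[ 9.74941394e-01  2.22461726e-01  2.43827383e-04]
 [ 2.22461300e-01 -9.74940813e-01  1.17495623e-03]
 [ 4.99100059e-04 -1.09127131e-03 -9.99999280e-01]]
[-0.06377462 -0.41309655  0.00374881]
```

>>> apply_moves --rows '[[[-0.064, -0.413, 0], [0, 0, 0]], [[-0.064, -0.413, 0], [0, 0, 0]], [[-0.064, -0.413, 0], [0, 0, 0]], [[-0.064, -0.413, 0], [0, 0, 0]]]'

```text
clock: 2.4
tcp_pos: [0.4848, 0.1055, 0.2308]
orientation: [3.122, 0.341, -0.0]
contact_force: [0.5, 0.3, 0.1]
grip_width: 0.0001
gripper_force: 0.0
```

Run:
```python
from h import *
snap('wrist','w1'); c=load('w1'); o=telemetry.get_obs(); print(o['tcp_pos'],o['orientation'])
print(proj(c,place([.455,.1415,.22,0])))
```

```text
[0.48494455 0.1053284  0.23080906] [ 3.12204935e+00  3.39984343e-01 -4.33841763e-04]
[[412.46335235 236.99314644]
 [320.06506689 211.87120026]
 [226.91201967 238.93662779]
 [135.81319135 237.5898349 ]]
```

View pics/w1.png

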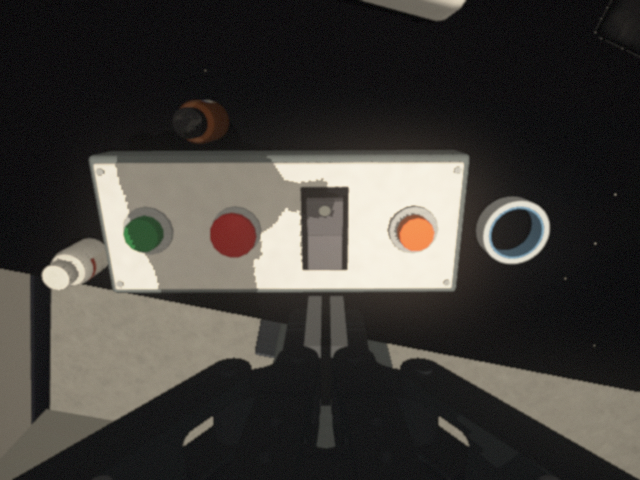

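The wrist image shows the amber top at (417,234), the white dot at (324.5,211), the red top at (233,234) and the green top at (143,233). That is 5 px or so from the prediction, so I'll refit.

Run:
```python
from h import *
S,D,W=load('scene0'),load('side0'),load('w1')
a=np.array([(347.4,236.7),(325,256),(324,288.5),(310.3,321.4)]);b=np.array([(322.7,205),(325.9,235.8),(349.7,264.1),(364.4,297.7)])
w=np.array([(417,234),(324.5,211),(233,234),(143,233)])
for v,z in (([(W,w)],1),([(W,w)],0),([(S,a),(D,b),(W,w)],1),([(S,a),(D,b),(W,w)],0)):
  r=fit(v,z); print(r.x.round(4),r.fun.round(1)); print(place(r.x).round(4)[[0,1,3]].tolist())
for p,q,s in zip(a,b,w): print(tri([ray(S,*p),ray(D,*q),ray(W,*s)])[0])
k=W; print([atz(W,u,v,.045).round(4).tolist() for u,v in [(91,157),(468,155),(457,290),(115,291)]])
o=telemetry.get_obs();print(o['tcp_pos'])
```

```text
[ 0.4586  0.1376  0.2116 -0.    ] [ 1.2  0.9  1.6 -2.1 -0.7  1.4 -2.2  0.3 -0. ]
[[0.4822, 0.0276, 0.063], [0.488, 0.1056, 0.066], [0.435, 0.2476, 0.063]]
[ 0.4572  0.1379  0.211  -0.0047] [-0.8  0.8  0.9 -1.9  0.   1.1 -0.2  0.   0. ]
[[0.4808, 0.0279, 0.0583], [0.4866, 0.1058, 0.0613], [0.4337, 0.2479, 0.0583]]
[ 0.4578  0.1383  0.215  -0.    ] [-0.8 -2.6 -1.3 -0.1 -1.6 -2.5 -1.9 -2.4 -0.5 -2.8 -0.5 -1.1 -0.4 -1.8
 -0.6 -1.6  0.1  1.3  0.4 -1.4 -1.7  2.3 -3.1  1.6 -0.1]
[[0.4818, 0.0284, 0.063], [0.4873, 0.1064, 0.066], [0.4338, 0.2483, 0.063]]
[ 0.4567  0.138   0.2134 -0.0057] [-0.2 -0.3 -0.7  2.2 -0.9 -0.1 -1.3 -0.1  0.  -1.7 -0.  -0.1 -0.1 -0.9
 -0.3 -0.8 -1.3  0.7  0.6 -1.7  0.1  1.4  0.3  0.5  0. ]
[[0.4805, 0.028, 0.0573], [0.4862, 0.106, 0.0603], [0.4329, 0.2479, 0.0573]]
[0.48081561 0.02785578 0.05485478]
[0.4857908  0.10664745 0.06502697]
[0.44858761 0.17476563 0.05989036]
[0.43212799 0.2481951  0.05640013]
[[0.484, 0.299, 0.045], [0.5513, 0.0023, 0.045], [0.4351, -0.0269, 0.045], [0.3678, 0.2733, 0.045]]
[0.48494455 0.1053284  0.23080906]
```

>>> apply_moves --rows '[[[0.006, -0.003, 0.25], [0, 0, 0]], [[0.006, -0.003, 0.44], [0, 0, 0]], [[0.006, -0.003, 0.52], [0, 0, 0]], [[0.006, -0.003, 0.52], [0, 0, 0]], [[0.006, -0.003, 0.52], [0, 0, 0]]]'

```text
clock: 3.08
tcp_pos: [0.4868, 0.1082, 0.1018]
orientation: [3.123, 0.343, 0.002]
contact_force: [-0.0, 0.7, 0.2]
grip_width: -0.0001
gripper_force: 0.0
```

>>> apply_moves --rows '[[[0, 0, 0.016], [0, 0, 0]], [[0, 0, 0.032], [0, 0, 0]], [[0, 0, 0.032], [0, 0, 0]]]'

```text
clock: 3.45
tcp_pos: [0.4857, 0.1089, 0.093]
orientation: [3.122, 0.346, 0.0]
contact_force: [1.2, -0.5, 0.6]
grip_width: 0.0004
gripper_force: 0.0
```

Run:
```python
from h import *
for n in ('scene','side'): snap(n,n+'1')
a=cv2.imread('pics/scene1.png')[215:335,275:395]; b=cv2.imread('pics/side1.png')[185:305,280:400]; w=0
cv2.imwrite('pics/c1.png',np.hstack([cv2.resize(i,(400,400),interpolation=2) for i in (a,b)]))
```

```text
(no output)
```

View pics/c1.png

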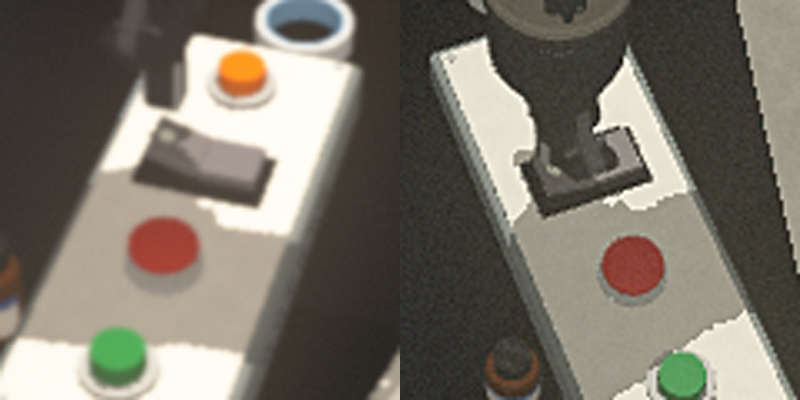

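The crop shows the fingertip at scene pixel (324.5,247), above the white dot at (325,255). It isn't touching yet.

Run:
```python
from h import *
S=load('scene1');D=load('side1');o=telemetry.get_obs();print(o['tcp_pos'],o['orientation'],o['contact_force'])
t=o['tcp_pos']-[0,0,.025]; print(proj(S,[t,t+[0,0,.01],[.4862,.106,.0603],[.4862,.106,.066]]))
```

```text
[0.48572453 0.10900447 0.09310711] [3.12247777e+00 3.45807966e-01 1.98195144e-04] [ 0.4194745  -0.27291793 -0.21090691]
[[323.66523311 256.1519424 ]
 [323.59709634 252.09628712]
 [324.3164195  258.22839473]
 [324.28026704 255.94615563]]
```

>>> apply_moves --rows '[[[0, 0.008, 0.01], [0, 0, 0]], [[0, 0.008, 0.016], [0, 0, 0]], [[0, 0.008, 0.016], [0, 0, 0]]]'

```text
clock: 3.92
tcp_pos: [0.486, 0.107, 0.0888]
orientation: [3.123, 0.345, -0.001]
contact_force: [0.5, -0.1, 0.7]
grip_width: 0.0001
gripper_force: 0.0
```

>>> apply_moves --rows '[[[0, 0, 0.01], [0, 0, 0]], [[0, 0, 0.016], [0, 0, 0]], [[0, 0, 0.016], [0, 0, 0]]]'

```text
clock: 4.3
tcp_pos: [0.486, 0.107, 0.0848]
orientation: [3.122, 0.346, -0.0]
contact_force: [0.1, -0.3, -0.2]
grip_width: -0.0003
gripper_force: 0.0
```

>>> apply_moves --rows '[[[0, 0, 0.008], [0, 0, 0]], [[0, 0, 0.012], [0, 0, 0]], [[0, 0, 0.012], [0, 0, 0]]]'

```text
clock: 4.68
tcp_pos: [0.4861, 0.107, 0.0819]
orientation: [3.122, 0.346, -0.0]
contact_force: [-0.2, -1.3, -0.3]
grip_width: -0.0001
gripper_force: 0.0
```

Run:
```python
from h import *
print(telemetry.get_obs()['contact_force'])
snap('scene','scene2'); snap('wrist','w2')
a=cv2.imread('pics/scene2.png')[215:335,275:395]; w=cv2.imread('pics/w2.png')[130:330,220:420]
cv2.imwrite('pics/c2.png',np.hstack([cv2.resize(i,(400,400),interpolation=2) for i in (a,w)]))
```

```text
[-0.15890566 -1.29000706 -0.32596026]
```

View pics/c2.png

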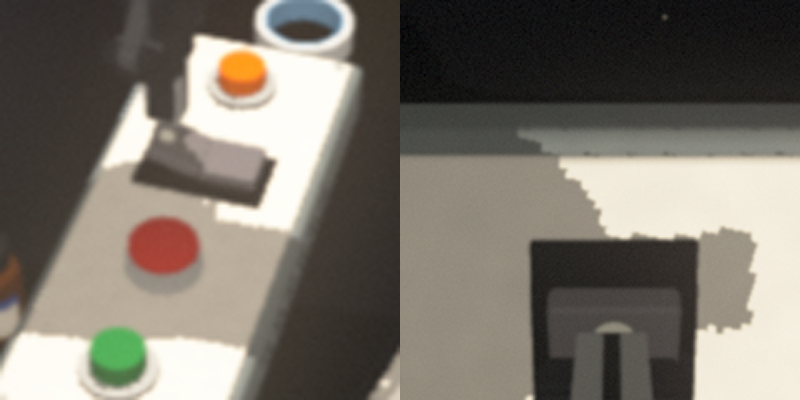

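The scene crop shows the fingertip just above the dot, and the wrist crop shows it centred across the paddle. I'll keep going down.

>>> apply_moves --rows '[[[0, 0, 0.006], [0, 0, 0]], [[0, 0, 0.012], [0, 0, 0]], [[0, 0, 0.012], [0, 0, 0]]]'

```text
clock: 5.15
tcp_pos: [0.486, 0.107, 0.0788]
orientation: [3.122, 0.346, -0.0]
contact_force: [-0.8, 0.3, -0.8]
grip_width: -0.0
gripper_force: 0.0
```

>>> apply_moves --rows '[[[0, 0, 0.006], [0, 0, 0]], [[0, 0, 0.012], [0, 0, 0]], [[0, 0, 0.012], [0, 0, 0]]]'

```text
clock: 5.52
tcp_pos: [0.486, 0.107, 0.0759]
orientation: [3.122, 0.346, -0.0]
contact_force: [-0.0, -0.1, 0.3]
grip_width: -0.0001
gripper_force: 0.0
```

>>> apply_moves --rows '[[[0, 0, 0.006], [0, 0, 0]], [[0, 0, 0.012], [0, 0, 0]], [[0, 0, 0.012], [0, 0, 0]]]'

```text
clock: 5.9
tcp_pos: [0.486, 0.107, 0.0729]
orientation: [3.122, 0.346, -0.0]
contact_force: [0.0, 0.2, -0.2]
grip_width: -0.0
gripper_force: 0.0
```

Run:
```python
from h import *
print(telemetry.get_obs()['contact_force'])
snap('scene','scene3'); snap('wrist','w3')
a=cv2.imread('pics/scene3.png')[215:335,275:395]; w=cv2.imread('pics/w3.png')[130:330,220:420]
cv2.imwrite('pics/c3.png',np.hstack([cv2.resize(i,(400,400),interpolation=2) for i in (a,w)]))
```

```text
[ 0.0234314   0.19106111 -0.17126178]
```

View pics/c3.png

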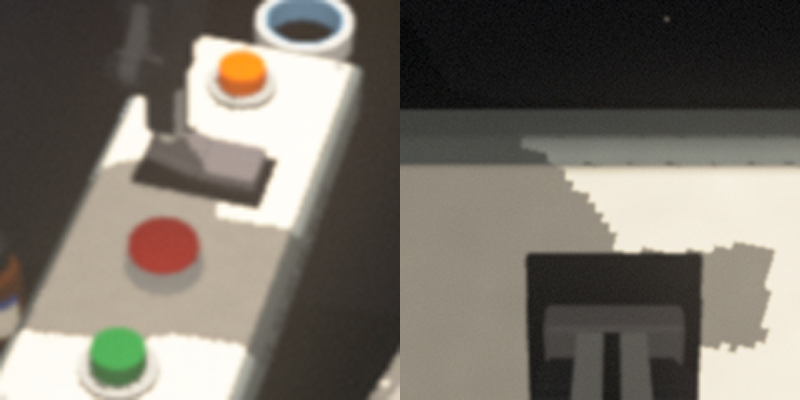

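The fingertip now covers the dot in both crops, so contact should be close.

>>> apply_moves --rows '[[[0, 0, 0.006], [0, 0, 0]], [[0, 0, 0.01], [0, 0, 0]], [[0, 0, 0.01], [0, 0, 0]]]'

```text
clock: 6.38
tcp_pos: [0.4861, 0.107, 0.0704]
orientation: [3.122, 0.346, -0.0]
contact_force: [0.5, -0.3, -0.5]
grip_width: -0.0002
gripper_force: 0.0
```

>>> apply_moves --rows '[[[0, 0, 0.006], [0, 0, 0]], [[0, 0, 0.01], [0, 0, 0]], [[0, 0, 0.01], [0, 0, 0]]]'

```text
clock: 6.75
tcp_pos: [0.4865, 0.1071, 0.0681]
orientation: [-3.122, -0.346, -0.001]
contact_force: [0.7, 0.1, 1.8]
grip_width: 0.0
gripper_force: 0.5
```

>>> apply_moves --rows '[[[0, 0, 0.006], [0, 0, 0]], [[0, 0, 0.012], [0, 0, 0]], [[0, 0, 0.012], [0, 0, 0]]]'

```text
clock: 7.12
tcp_pos: [0.4861, 0.107, 0.0649]
orientation: [3.123, 0.346, -0.0]
contact_force: [2.0, 0.1, 2.1]
grip_width: 0.0002
gripper_force: 0.7
```

>>> apply_moves --rows '[[[0, 0, 0.006], [0, 0, 0]], [[0, 0, 0.01], [0, 0, 0]], [[0, 0, 0.01], [0, 0, 0]]]'

```text
clock: 7.5
tcp_pos: [0.4859, 0.107, 0.0623]
orientation: [3.122, 0.346, -0.001]
contact_force: [1.0, 0.0, 1.0]
grip_width: -0.0001
gripper_force: 0.6
```

>>> apply_moves --rows '[[[0, 0, 0.004], [0, 0, 0]], [[0, 0, 0.008], [0, 0, 0]], [[0, 0, 0.008], [0, 0, 0]]]'

```text
clock: 7.88
tcp_pos: [0.4861, 0.107, 0.0604]
orientation: [3.123, 0.346, -0.0]
contact_force: [1.1, 0.9, 1.0]
grip_width: -0.0001
gripper_force: 0.7
```

>>> apply_moves --rows '[[[0, 0, 0.004], [0, 0, 0]], [[0, 0, 0.008], [0, 0, 0]], [[0, 0, 0.008], [0, 0, 0]]]'

```text
clock: 8.25
tcp_pos: [0.4863, 0.107, 0.0595]
orientation: [3.122, 0.345, 0.0]
contact_force: [-2.7, -0.7, 14.8]
grip_width: 0.0003
gripper_force: 7.6
```

Force rises hard at TCP z 0.0595, after about 9 mm of turning, so the rocker has reached its stop. I'll lift off, move over the amber button and check.

>>> apply_moves --rows '[[[0, 0, -0.1], [0, 0, 0]], [[0, 0, -0.2], [0, 0, 0]], [[-0.045, 0.15, -0.2], [0, 0, 0]], [[-0.09, 0.3, -0.2], [0, 0, 0]], [[-0.09, 0.3, -0.15], [0, 0, 0]], [[-0.09, 0.3, -0.1], [0, 0, 0]], [[-0.09, 0.3, -0.1], [0, 0, 0]], [[-0.09, 0.3, -0.1], [0, 0, 0]]]'

```text
clock: 9.25
tcp_pos: [0.4805, 0.03, 0.0833]
orientation: [-3.122, -0.348, 0.001]
contact_force: [0.2, -0.5, 0.3]
grip_width: -0.0001
gripper_force: 0.0
```

Run:
```python
from h import *
print(telemetry.get_obs()['contact_force'])
snap('scene','scene4'); snap('wrist','w4')
a=cv2.imread('pics/scene4.png')[200:320,275:395]; w=cv2.imread('pics/w4.png')[110:380,140:410]
cv2.imwrite('pics/c4.png',np.hstack([cv2.resize(i,(400,400),interpolation=2) for i in (a,w)]))
```

```text
[ 0.17163118 -0.54118007  0.25860485]
```

View pics/c4.png

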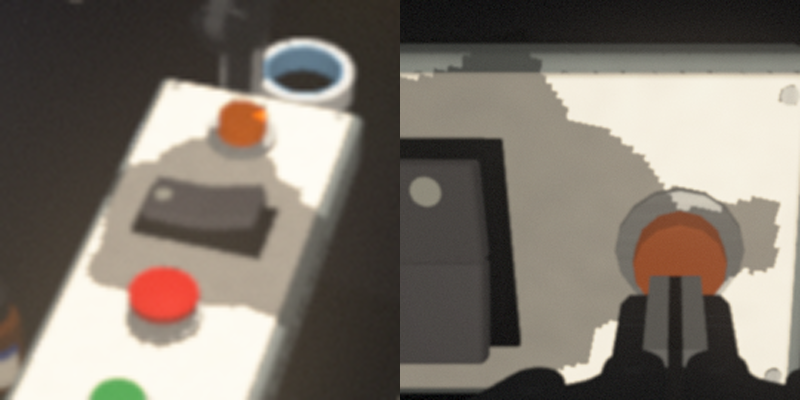

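The rocker is on: its far half is level and its near half is up. The fingertip is centred over amber in y (wrist crop (677,277), button centre (680,255)). I'll check x by projection and press down to TCP 0.068.

Run:
```python
from h import *
W=load('w4');o=telemetry.get_obs();t=o['tcp_pos'];print(t)
px=lambda u,v:(140+(u-400)*270/400,110+v*270/400)
print(px(677,277),px(680,255),proj(W,[t-[0,0,d] for d in (-.01,0,.01,.025)]))
for z in (.057,.063): print(atz(W,*px(680,255),z))
```

```text
[0.48083366 0.02962736 0.08371367]
(326.975, 296.975) (329.0, 282.125) [[326.30328427 330.15770928]
 [326.25505579 316.89062667]
 [326.21222562 305.10855584]
 [326.15627308 289.7166766 ]]
[0.48406949 0.02901622 0.057     ]
[0.48671481 0.02967316 0.063     ]
```

>>> apply_moves --rows '[[[0, 0, 0.03], [0, 0, 0]], [[0, 0, 0.06], [0, 0, 0]], [[0, 0, 0.06], [0, 0, 0]]]'

```text
clock: 9.72
tcp_pos: [0.4799, 0.0288, 0.0677]
orientation: [-3.122, -0.346, 0.002]
contact_force: [0.2, -0.1, -0.3]
grip_width: 0.0
gripper_force: 0.0
```

>>> apply_moves --rows '[[[0.01, 0, 0.008], [0, 0, 0]], [[0.01, 0, 0.02], [0, 0, 0]], [[0.01, 0, 0.028], [0, 0, 0]], [[0.01, 0, 0.028], [0, 0, 0]], [[0.01, 0, 0.028], [0, 0, 0]]]'

```text
clock: 10.35
tcp_pos: [0.4829, 0.0294, 0.0615]
orientation: [3.123, 0.346, -0.0]
contact_force: [0.4, 1.2, 0.0]
grip_width: -0.0001
gripper_force: 0.0
```

>>> apply_moves --rows '[[[0, 0, 0.008], [0, 0, 0]], [[0, 0, 0.012], [0, 0, 0]], [[0, 0, 0.012], [0, 0, 0]]]'

```text
clock: 10.72
tcp_pos: [0.483, 0.0294, 0.0585]
orientation: [3.122, 0.346, 0.0]
contact_force: [-1.0, 0.7, 1.8]
grip_width: -0.0001
gripper_force: 0.7
```

>>> apply_moves --rows '[[[0, 0, 0.006], [0, 0, 0]], [[0, 0, 0.012], [0, 0, 0]], [[0, 0, 0.012], [0, 0, 0]]]'

```text
clock: 11.1
tcp_pos: [0.483, 0.0294, 0.0566]
orientation: [3.122, 0.345, -0.0]
contact_force: [-5.2, -0.9, 18.9]
grip_width: -0.0002
gripper_force: 9.5
```

>>> apply_moves --rows '[[[0, 0, 0.006], [0, 0, 0]], [[0, 0, 0.01], [0, 0, 0]], [[0, 0, 0.01], [0, 0, 0]]]'

```text
clock: 11.48
tcp_pos: [0.4832, 0.0294, 0.0563]
orientation: [3.12, 0.345, 0.001]
contact_force: [-13.9, -2.7, 49.0]
grip_width: 0.0001
gripper_force: 24.2
```

Amber stopped at TCP z 0.0565, where the fully-in height was predicted. I'll lift off, pass high over red and go to green.

>>> apply_moves --rows '[[[0, 0, -0.12], [0, 0, 0]], [[0, 0, -0.25], [0, 0, 0]], [[0, -0.2, -0.3], [0, 0, 0]], [[0, -0.44, -0.3], [0, 0, 0]], [[0, -0.68, -0.3], [0, 0, 0]], [[0, -0.9, -0.3], [0, 0, 0]], [[0, -0.9, -0.2], [0, 0, 0]], [[0, -0.9, -0.12], [0, 0, 0]], [[0, -0.9, -0.12], [0, 0, 0]], [[0, -0.9, -0.12], [0, 0, 0]]]'

```text
clock: 12.72
tcp_pos: [0.4342, 0.2492, 0.0835]
orientation: [-3.122, -0.345, -0.001]
contact_force: [-0.7, 0.0, -0.0]
grip_width: -0.0001
gripper_force: 0.0
```

Run:
```python
from h import *
o=telemetry.get_obs();print(o['tcp_pos'],o['contact_force'])
snap('scene','scene5'); snap('wrist','w5')
a=cv2.imread('pics/scene5.png')[220:340,265:385]; w=cv2.imread('pics/w5.png')[110:380,140:410]
cv2.imwrite('pics/c5.png',np.hstack([cv2.resize(i,(400,400),interpolation=2) for i in (a,w)]))
```

```text
[0.43416027 0.24916627 0.08347005] [-0.71649761  0.04263918 -0.02114886]
```

View pics/c5.png

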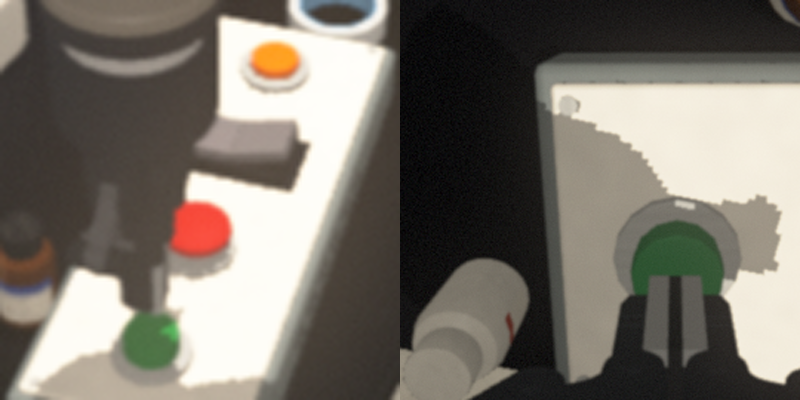

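Amber shows lower, and the fingertip is centred over green. Press and hold.

>>> apply_moves --rows '[[[0, 0, 0.03], [0, 0, 0]], [[0, 0, 0.06], [0, 0, 0]], [[0, 0, 0.085], [0, 0, 0]], [[0, 0, 0.1], [0, 0, 0]], [[0, 0, 0.108], [0, 0, 0]], [[0, 0, 0.108], [0, 0, 0]]]'

```text
clock: 13.58
tcp_pos: [0.4338, 0.2488, 0.0567]
orientation: [3.122, 0.345, -0.0]
contact_force: [-3.5, -2.0, 12.3]
grip_width: 0.0001
gripper_force: 5.9
```

>>> apply_moves --rows '[[[0, 0, 0.004], [0, 0, 0]], [[0, 0, 0.006], [0, 0, 0]], [[0, 0, 0.006], [0, 0, 0]]]'

```text
clock: 13.95
tcp_pos: [0.4338, 0.2489, 0.0564]
orientation: [3.121, 0.345, 0.001]
contact_force: [-6.1, -5.9, 26.6]
grip_width: -0.0003
gripper_force: 13.4
```

Green is fully down. I'll hold it there for 1.25 s more, then lift off.

>>> apply_moves --rows '[[[0, 0, 0], [0, 0, 0]], [[0, 0, 0], [0, 0, 0]], [[0, 0, 0], [0, 0, 0]], [[0, 0, 0], [0, 0, 0]], [[0, 0, 0], [0, 0, 0]], [[0, 0, 0], [0, 0, 0]], [[0, 0, 0], [0, 0, 0]], [[0, 0, 0], [0, 0, 0]], [[0, 0, 0], [0, 0, 0]], [[0, 0, 0], [0, 0, 0]]]'

```text
clock: 15.2
tcp_pos: [0.4338, 0.2489, 0.0564]
orientation: [3.121, 0.345, 0.001]
contact_force: [-6.4, -5.3, 27.5]
grip_width: 0.0001
gripper_force: 13.4
```

>>> apply_moves --rows '[[[0, 0, -0.1], [0, 0, 0]], [[0, 0, -0.3], [0, 0, 0]], [[0, 0, -0.5], [0, 0, 0]], [[0, 0, -0.7], [0, 0, 0]], [[0, 0, -0.8], [0, 0, 0]], [[0, 0, -0.8], [0, 0, 0]], [[0, 0, -0.8], [0, 0, 0]], [[0, 0, -0.8], [0, 0, 0]]]'

```text
clock: 16.2
tcp_pos: [0.4331, 0.2485, 0.253]
orientation: [3.122, 0.346, -0.004]
contact_force: [-0.7, -0.3, -0.5]
grip_width: 0.0002
gripper_force: 0.0
```

Run:
```python
from h import *
snap('scene','scene6'); snap('wrist','w6')
a=cv2.imread('pics/scene6.png')[210:360,240:390]; w=cv2.imread('pics/w6.png')[:, 80:560]
cv2.imwrite('pics/c6.png',np.hstack([cv2.resize(i,(400,400),interpolation=2) for i in (a,w)]))
```

```text
(no output)
```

View pics/c6.png

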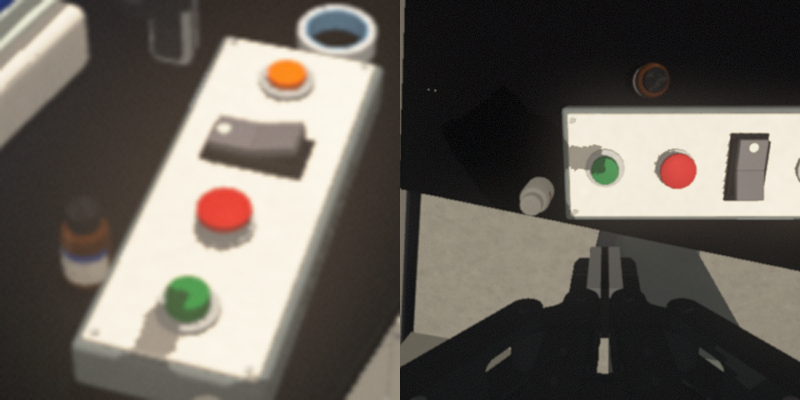

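The final picture shows the rocker on, amber in, green up again, red untouched, and the bottles and tape in place.

```bash
python3 -c "
from bench import job
print(job.hand_in())"
```

```text
the job is handed in; nothing more can be done
None
```

I switched the rocker on, pushed the amber button in so it stayed, and held the green button down for over 1 s before letting it come up. I didn't press red, the bottles and tape are where they were, and the job is handed in at about 16 s.

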